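# Sort out the mixed-up counter trays in a water-filter shop

## Task

The three samples on the shop counter have ended up in one another's trays: move each into the tray of its own outline - the round white filter cartridge in the round tray, the square carton in the square tray (on the open floor in front of the steel lip), the six-sided brass tank connector in the six-sided tray - each standing upright in the middle of its tray and let go. The cork mat is free for parking one of them on the way, and the connector's foot is tucked under the steel lip at the back of the square tray, so draw it forward clear of the lip before you lift it. Never let a sample tip over, and do not disturb the tape roll, the pipe elbow and the sealant bottle that stand about.

Things in the scene. Friction and masses are not known exactly. Their poses are not given: they have to be found in the camera images.
- cartridge_mid (a point): White round pleated filter cartridge standing upright, diameter 62 mm, 88 mm tall, 150 g; plain side walls all the way up, a dark bore drawn on the top face. The point is its centre, half-way up (44 mm above its foot); z is its upright axis. At the start it stands in the six-sided tray.
- carton_mid (a point): Square brown cardboard carton with a strip of pale tape over it, 58 x 58 mm and 76 mm tall, rigid, 220 g. The point is its centre, half-way up (38 mm above its foot); x and y are square to its side faces, z upright. At the start it stands in the round tray.
- connector_mid (a point): Brass tank connector, upright, 76 mm tall, 350 g: round flange foot of diameter 84 mm, 8 mm thick; six-sided body 40 mm across flats from 8 to 62 mm above its foot; pipe end of diameter 34 mm on top. Point: on its axis half-way up (38 mm above its foot); z up, x squarely out of a flat (flats every 60 degrees). It starts in the square tray, the back 9 to 15 mm of its flange under the lip.
- round_tray: Fixed blue round tray, outer diameter 98 mm, inner diameter 92 mm, floor 4 mm above the counter, rim 10 mm above the counter. Origin at its centre, on the counter. It is for the cartridge.
- hex_tray: Fixed blue six-sided tray, 114 mm across flats outside, 108 mm inside, floor 4 mm above the counter, rim 10 mm above the counter. Origin at its centre, on the counter; x points out of one flat. It is for the connector.
- square_tray: Fixed blue square tray, steel lip along its back, for the carton. Origin: centre of its open floor, at counter height; x points to the lip, -x is forward (open, no rim). Floor 4 mm above the counter, open for 108 mm (x -54 to 54 mm), 96 mm wide between side rims 10 mm high. Lip over x 54 to 80 mm, underside 17 mm, top 22 mm above the counter; back wall at x = 76 mm.
- mat: Fixed cork mat, 120 x 100 mm (x, y), 3 mm thick, lying free on the counter: the spare spot. Origin at its centre, on the counter.
- tape_roll: Bystander: small white roll of thread tape lying flat, diameter 52 mm, 14 mm tall, loose. Origin at its centre, on the counter. Leave it alone.
- elbow: Bystander: steel pipe elbow standing up, about 32 mm wide and 43 mm tall, its branch reaching 34 mm towards its x, loose. Origin at its axis, on the counter. Leave it alone.
- sealant: Bystander: small grey bottle, diameter 40 mm, 85 mm tall, loose. Origin at its centre, on the counter. Leave it alone.
There are look-alikes about, which are no part of the job. What is shaped like the part that bears carton_mid but purple or turquoise is not meant. Leave any blue or turquoise look-alike of the part that bears cartridge_mid alone.

How it is judged (in metres and radians):
At the end, for the whole second after the job is handed in: The cartridge in the round tray, the carton on the open floor of the square tray and the connector in the six-sided tray, each within 15 mm of the middle along the tray's x and y, standing on the tray floor (within 4 mm of height), upright within 0.1 rad, at rest and released (x of cartridge_mid in the frame of round_tray between -0.015 and 0.015 m and y of cartridge_mid in the frame of round_tray between -0.015 and 0.015 m and z of cartridge_mid in the frame of round_tray between 0.044 and 0.052 m and angle between each of cartridge_mid, carton_mid, connector_mid's own z axis and vertical below 0.1 rad and linear speed of each of cartridge, carton, connector below 0.02 m/s and contact force between each of cartridge, carton, connector and the fingers below 0.1 N and x of carton_mid in the frame of square_tray between -0.015 and 0.015 m and y of carton_mid in the frame of square_tray between -0.015 and 0.015 m and z of carton_mid in the frame of square_tray between 0.038 and 0.046 m and x of connector_mid in the frame of hex_tray between -0.015 and 0.015 m and y of connector_mid in the frame of hex_tray between -0.015 and 0.015 m and z of connector_mid in the frame of hex_tray between 0.038 and 0.046 m); the robot touches nothing.
It fails at once if a sample is tipped over (tilted more than 0.6 rad) (angle between any of cartridge_mid, carton_mid, connector_mid's own z axis and vertical above 0.6 rad).
It fails at once if the tape roll, elbow or sealant bottle is pushed more than 30 mm or knocked over (distance of any of tape_roll, elbow, sealant from where it was at the start of the episode above 0.03 m or angle between any of tape_roll, elbow, sealant's own z axis and vertical above 0.6 rad).
It also fails if it takes over 120 s, if anything falls off the work surface, if the arm or the gripper's body presses on something with over 40 N, if the wrist force passes 120 N, or if a joint passes its speed limit or range.

## Robot

A 6-joint arm with a two-finger parallel gripper is mounted at the origin on the work surface. World frame = base frame: x ahead of the robot, y to its left, z up, the work surface at z = 0. Lengths are in mm, angles in degrees, forces in N, time in s.
With the tool pointing down it reaches from about 300 to 850 mm from the base axis. Payload 4.2 kg.
Tool frame: the origin (TCP) lies at the centre of the arm's flange, where the gripper is bolted on; the fingertips stand 191 mm ahead of it and the grasp point (between the pads) lies 172 mm ahead of it; z points along the fingers, y is the direction in which the jaws open and shut (so a half turn about z gives the same grasp; the last joint's range is limited). The gripper opens to 91 mm and grips with 3 to 60 N. Pads are 32 mm wide; open, the fingers measure 118 mm over their backs; the gripper's body (76 mm by 178 mm) begins 60 mm behind the grasp point.
Start: joints at [-77.177, 18.312, 89.639, -0, 72.044, -1.146], TCP at [138.799, -557.994, 404.776] pointing down, gripper open.
Joint ranges: [-177.97, 177.97], [-48.28, 115.42], [12.27, 149.76], [-77.06, 257.06], [2.81, 150.46], [-146.56, 146.56]. Speed limits (degrees/s): [147.25, 147.25, 180, 180, 180, 180].

## Interface

Orientations are given as [roll, pitch, yaw] about the fixed x, y, z axes, in that order (R = Rz(yaw) Ry(pitch) Rx(roll)).
In Python, from workcell import status, vision, ticket gives the robot as it stands.
- The arm moves only by the shell command python3 -m jog 'ROWS' [FORCE]. ROWS is JSON, a list of rows, each a list of 7 numbers: the finger opening in m, from 0 to 0.0912, then the shift along the tool's x, y, z in m, then the turn, a rotation vector about the tool's x, y, z in rad. A call has 1 to 12 rows; each row shifts and turns the commanded pose from where the row before left it, along the tool's axes as they then stand; what a row does not reach is not made up. A row lasts 1/8 s, in which the tool goes at most 62.5 mm and 10.7 degrees, less where a joint would pass 70% of its speed; a pose out of reach is approached as far as the arm can. A call with a gripper value outside its range is refused whole. The fingers move at their own pace and stop on an object; FORCE is the grip in N (left out, the last holds). Time passes only in rows, so rows that do not move let the fingers close. It gives the time, the measured TCP pose, the force and the opening at its end, in the units of the state.
- status.state(): the state, without advancing time (a new reading comes with each control period).
- vision.grab_frame(name): name is "scene" or "top"; returns a dict with "color" (384x512x3 uint8, blue, green, red), "depth" (384x512 float32, mm along the optical axis (not along the pixel's ray), 0 where there is no reading), "fov_y" (degrees; the focal length in pixels is half the picture's height over the tangent of half this angle, whatever the lens; pixels are square), "cx", "cy" (the principal point, pixels), "pose" (4x4, takes a point from camera to world coordinates). Camera axes: x right, y down, z forward; pixel columns grow to the right and rows downward; lengths in mm; the calibration is good to about 2 mm. A picture is of the moment at which its call begins.
- ticket.job_done(): hands the job in, once; it reports no verdict.
Trained networks look in the newest picture that a camera, given by its name, has taken for a name from the list of things; names that differ only in an ending like _2 or _b are one class to them, and where a whole thing is asked for, a point or a joint stands for the part that bears it (a point fixed in the world has none). Each returns a list of dicts, best first, with "p" (0 to 1); they miss things now and then, are a little off and sometimes report something else, mostly with a low value. They report only what shows in the picture. A call takes as long as a camera call. They do not tell look-alikes from the thing itself.
- vision.find_in(camera, label): "location" ([x, y, z] in mm, in world coordinates, good to about 4 mm: the middle of the surface that is visible of it).
- vision.silhouettes(camera, label): "pixels" (384x512 bool, what is visible of it).
The state is a dict: "time_s": time; "qpos": joint angles; "qvel": joint speeds; "effort": joint torques, N m; "ee_pos": TCP position; "ee_rot": TCP orientation; "force": force on the tool from outside, world axes, zero at the start; "torque": the same for the moment, N m; "gripper_width": finger opening in mm.
Only numpy, scipy, OpenCV 4.12 (cv2) and the standard library are available. Lean on these libraries where they do the work, as an engineer would, in place of code of your own. Each camera call takes 0.05 s, during which the arm holds its last target.

## Working session

There is one attempt and no reset: what is moved stays moved. The work goes in short steps, Python scripts to look and compute and a shell command to move; the robot and the scene stay as the last step left them, time stands still between calls to the robot, and variables do not carry over. Pictures are saved under pics/ and viewed, and the job is handed in when it is done.

```bash
ls; mkdir -p pics; python3 - <<'E'
from workcell import status, vision
import cv2
print(status.state())
for n in ("scene","top"):
    f=vision.grab_frame(n); cv2.imwrite(f"pics/{n}0.png",f["color"]); print(n,f["fov_y"],f["cx"],f["cy"],f["pose"].round(3).tolist() if hasattr(f["pose"],'round') else f["pose"])
E
```

```text
pics
{'time_s': 0.0, 'qpos': array([-7.71756793e+01,  1.83510701e+01,  8.97066385e+01, -7.62225712e-04,
        7.20425238e+01, -1.14686040e+00]), 'qvel': array([-0.07995988, -0.07133023,  0.03287635, -0.0278855 , -0.10779865,
        0.09890612]), 'effort': array([-3.02999601e-03, -4.12468672e+01, -2.31975496e+01,  7.24301208e-02,
        4.56100318e-02, -1.32936766e-04]), 'ee_pos': array([ 138.77697586, -557.82891972,  403.92412886]), 'ee_rot': array([-1.79899773e+02, -1.28162884e-03,  1.39714156e+01]), 'force': array([-0.38002647, -1.49995812, -0.71855608]), 'torque': array([ 0.08293551, -0.01679205,  0.0514386 ]), 'gripper_width': 91.01152304819185}
scene 49.00446310797174 253.87153349947104 185.16759898272426 [[0.383, 0.742, -0.551, 1116.771], [0.924, -0.308, 0.227, -192.475], [-0.001, -0.596, -0.803, 871.371], [0.0, 0.0, 0.0, 1.0]]
top 54.26592677852062 255.62033520523977 185.91976455016874 [[0.005, -0.998, 0.056, 491.256], [-0.999, -0.003, 0.037, 27.239], [-0.037, -0.057, -0.998, 1096.502], [0.0, 0.0, 0.0, 1.0]]
```

View pics/scene0.png

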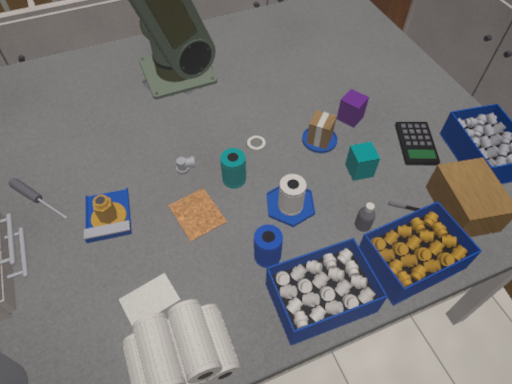

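View pics/top0.png

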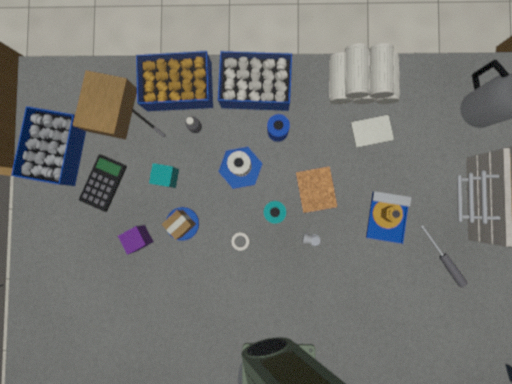

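The top view shows these candidates:
- **Cartridge:** white one in the six-sided tray (238,162). Look-alikes: blue (278,127) and turquoise (275,211).
- **Carton:** brown with tape in the round tray (180,224). Look-alikes: purple (135,239), turquoise (163,176) and a big brown box (105,105).
- **Connector:** brass, in the square tray (389,214).
- **Mat and bystanders:** mat (317,189), tape roll (240,241), elbow (312,240), bottle (192,124).

I choose the white, brown and brass ones. Next I measure them and check close crops.

```bash
cat > h.py <<'E'
import numpy as np, cv2
from workcell import status, vision
def cloud(f):
    d=f["depth"].astype(float); h,w=d.shape; F=h/2/np.tan(np.radians(f["fov_y"]/2))
    u,v=np.meshgrid(np.arange(w),np.arange(h))
    P=np.stack([(u-f["cx"])/F*d,(v-f["cy"])/F*d,d],-1)
    T=np.array(f["pose"]); W=P@T[:3,:3].T+T[:3,3]; W[d<=0]=np.nan
    return W
def pix2w(f,u,v,z):
    F=f["color"].shape[0]/2/np.tan(np.radians(f["fov_y"]/2)); T=np.array(f["pose"])
    r=T[:3,:3]@np.array([(u-f["cx"])/F,(v-f["cy"])/F,1]); s=(z-T[2,3])/r[2]; return T[:3,3]+s*r
def w2pix(f,p):
    F=f["color"].shape[0]/2/np.tan(np.radians(f["fov_y"]/2)); T=np.array(f["pose"])
    c=T[:3,:3].T@(np.array(p,float)-T[:3,3]); return c[:2]/c[2]*F+[f["cx"],f["cy"]]
E
python3 - <<'E'
from h import *
for cam in("top","scene"):
    f=vision.grab_frame(cam); W=cloud(f)
    for n in "cartridge_mid carton_mid connector_mid round_tray hex_tray square_tray mat tape_roll elbow sealant".split():
        print(cam,n,[(np.round(r["location"]).tolist(),round(r["p"],2)) for r in vision.find_in(cam,n)][:4])
    for n in "cartridge_mid carton_mid connector_mid round_tray hex_tray square_tray mat".split():
        for r in vision.silhouettes(cam,n)[:3]:
            m=r["pixels"]; w=W[m]; w=w[~np.isnan(w[:,0])]
            ys,xs=np.where(m)
            if not len(w): continue
            zt=np.percentile(w[:,2],95); t=w[w[:,2]>zt-6]
            rect=cv2.minAreaRect(t[:,:2].astype(np.float32)); 
            print(cam,n,round(r["p"],2),m.sum(),"px",xs.mean().round(),ys.mean().round(),"ztop",zt.round(1),"topmean",t[:,:2].mean(0).round(1),"rect",np.round(rect[0],1),np.round(rect[1],1),round(rect[2],1))
f=vision.grab_frame("top"); c=f["color"]
a=cv2.resize(c[130:260,100:270],None,fx=4.5,fy=4.5,interpolation=cv2.INTER_CUBIC);cv2.imwrite("pics/cropA.png",a)
a=cv2.resize(c[150:260,270:430],None,fx=5,fy=5,interpolation=cv2.INTER_CUBIC);cv2.imwrite("pics/cropB.png",a)
E
```

```text
top cartridge_mid [([477.0, 13.0, 85.0], 0.98), ([707.0, 3.0, 88.0], 0.92), ([609.0, 108.0, 94.0], 0.65)]
top carton_mid [([450.0, 276.0, 81.0], 0.9), ([574.0, 322.0, 77.0], 0.88), ([405.0, 392.0, 78.0], 0.68)]
top connector_mid [([475.0, -296.0, 14.0], 0.83)]
top round_tray [([448.0, 261.0, 4.0], 0.75)]
top hex_tray [([596.0, 113.0, 2.0], 0.82)]
top square_tray [([448.0, -313.0, 7.0], 0.56)]
top mat [([546.0, -111.0, 3.0], 0.64)]
top tape_roll []
top elbow [([474.0, -296.0, 14.0], 0.69), ([403.0, -89.0, 39.0], 0.47)]
top sealant [([722.0, 242.0, 57.0], 0.68)]
top cartridge_mid 0.97 408 px 274.0 211.0 ztop 91.0 topmean [480.6  13.9] rect [481.3  13.8] [59.3 58.5] 71.5
top cartridge_mid 0.87 463 px 239.0 163.0 ztop 95.0 topmean [613.3 111.7] rect [612.9 111. ] [60.3 57.1] 0.9
top cartridge_mid 0.76 542 px 278.0 127.0 ztop 91.1 topmean [715.6   4.8] rect [715.6   4.5] [59.8 59. ] 89.6
top carton_mid 0.98 602 px 164.0 175.0 ztop 79.0 topmean [581.1 328. ] rect [581. 328.] [58.  57.5] 80.3
top carton_mid 0.64 661 px 135.0 238.0 ztop 79.0 topmean [401.4 405.6] rect [401.5 405.8] [58.4 58.
[... 2019 characters left out ...]
 [ 501.7 -317.3] [105.  65.] 81.5
scene round_tray 0.5 342 px 320.0 144.0 ztop 11.9 topmean [459.  272.8] rect [452.1 276. ] [95.2 78.1] 60.6
scene round_tray 0.43 1729 px 197.0 214.0 ztop 5.2 topmean [ 548.1 -109.8] rect [ 544.3 -109.2] [124.7 102.4] 10.5
scene round_tray 0.38 836 px 288.0 208.0 ztop 10.6 topmean [623.4 101.5] rect [614.4 109.6] [112.  117.4] 72.4
scene hex_tray 0.63 799 px 289.0 209.0 ztop 10.2 topmean [625.5 104.6] rect [617.3 110.1] [112.  111.8] 68.8
scene square_tray 0.8 1135 px 107.0 220.0 ztop 22.9 topmean [ 521.3 -318.5] rect [ 520.1 -318.6] [102.4  29.7] 79.7
scene mat 0.56 1741 px 197.0 214.0 ztop 5.2 topmean [ 548.  -109.6] rect [ 545.7 -109.2] [125.2 101.5] 11.9
```

View pics/cropA.png

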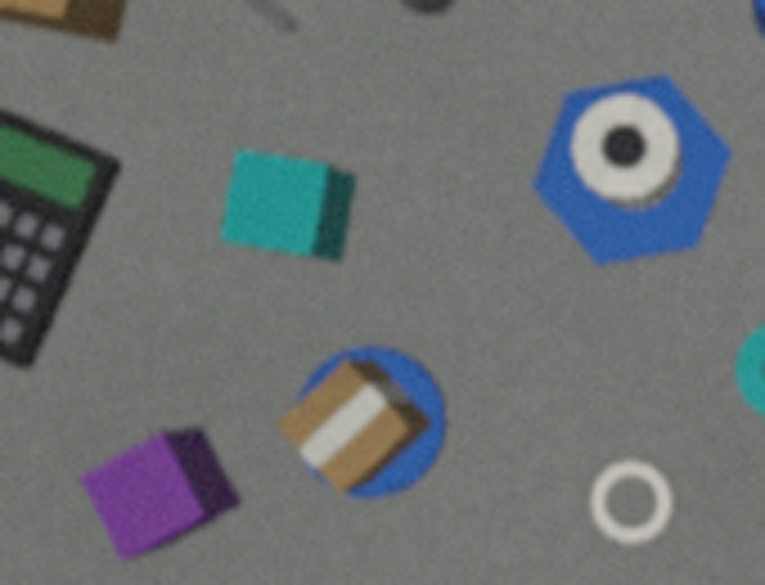

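View pics/cropB.png

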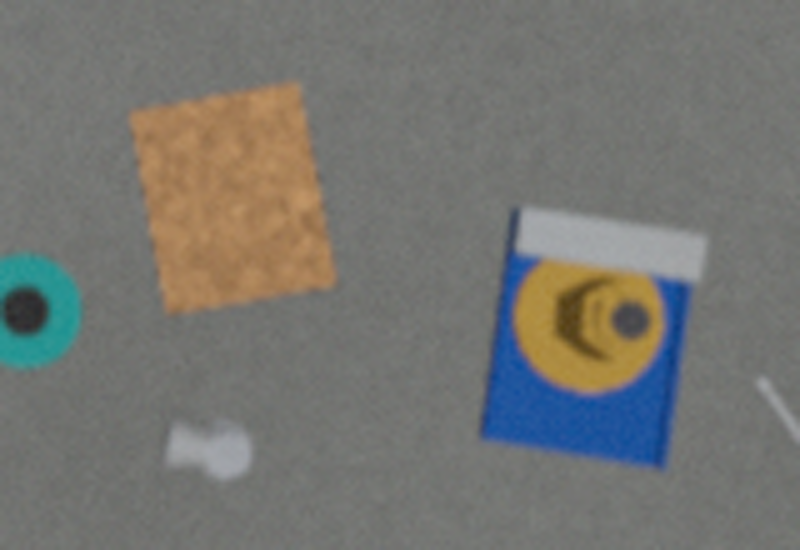

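The crops confirm the choices: white cartridge, taped brown carton in the round tray, and brass connector under the lip. Now I fit the trays precisely and get the connector's hex orientation.

```bash
python3 - <<'E'
from h import *
from scipy.optimize import least_squares
F={c:vision.grab_frame(c) for c in("top","scene")}
C={c:cloud(F[c]) for c in F}
def blue(c,box_c,rad,zlo=1,zhi=14):
    f=F[c];hsv=cv2.cvtColor(f["color"],cv2.COLOR_BGR2HSV);W=C[c]
    m=(hsv[...,0]>98)&(hsv[...,0]<125)&(hsv[...,1]>110)
    with np.errstate(invalid='ignore'):
        m&=(np.hypot(W[...,0]-box_c[0],W[...,1]-box_c[1])<rad)
    return m
def outline(c,m,z):
    cs,_=cv2.findContours(m.astype(np.uint8),cv2.RETR_EXTERNAL,cv2.CHAIN_APPROX_NONE)
    k=max(cs,key=cv2.contourArea)[:,0,:]; h=cv2.convexHull(k)[:,0,:]
    # dense hull pts that are actual contour pts close to hull
    d=np.array([abs(cv2.pointPolygonTest(h.astype(np.float32),(float(a),float(b)),True)) for a,b in k])
    k=k[d<1.0]
    return np.array([pix2w(F[c],a,b,z)[:2] for a,b in k])
for c in F:
    P=outline(c,blue(c,(447,268),75),7)
    r=least_squares(lambda q:np.hypot(P[:,0]-q[0],P[:,1]-q[1])-48.5,[447,268],loss='soft_l1',f_scale=1.)
    print(c,"round",r.x.round(1),np.median(abs(r.fun)).round(2),len(P))
    P=outline(c,blue(c,(610,111),80),7)
    def hexd(q):
        a=q[2]+np.arange(6)*np.pi/3; D=(P[:,0]-q[0])[:,None]*np.cos(a)+(P[:,1]-q[1])[:,None]*np.sin(a); return D.max(1)-56.5
    b=min((least_squares(hexd,[610,111,t],loss='soft_l1') for t in np.radians([0,15,30,45])),key=lambda r:r.cost)
    print(c,"hex",b.x[:2].round(1),np.degrees(b.x[2])%60,np.median(abs(b.fun)).round(2))
    # lip
    W=C[c];hsv=cv2.cvtColor(F[c]["color"],cv2.COLOR_BGR2HSV)
    with np.errstate(invalid='ignore'):
        m=(W[...,2]>18)&(W[...,2]<28)&(hsv[...,1]<70)&(np.hypot(W[...,0]-518,W[...,1]+318)<75)
    L=W[m][:,:2].astype(np.float32); print(c,"lip",m.sum(),[np.round(x,1) for x in cv2.minAreaRect(L)],L.mean(0))
    m=blue(c,(465,-312),110); P=outline(c,m,7); print(c,"sq blue rect",[np.round(x,1) for x in cv2.minAreaRect(P.astype(np.float32))])
    with np.errstate(invalid='ignore'):
        near=np.hypot(W[...,0]-477,W[...,1]+309)<48
        for lo,hi in((8,16),(64,72),(76,90)):
            mm=near&(W[...,2]>lo)&(W[...,2]<hi)&((hsv[...,0]<40)|(lo>70))&((hsv[...,1]>90)|(lo>70))
            Q=W[mm][:,:2]; print(c,"conn z",lo,hi,len(Q),Q.mean(0).round(1),[np.round(x,1) for x in cv2.minAreaRect(Q.astype(np.float32))] if len(Q)>3 else "")
            if lo==8:
                r=least_squares(lambda q:np.hypot(Q[:,0]-q[0],Q[:,1]-q[1])-0,[477,-309])
    f=F[c]; u,v=w2pix(f,(477,-309,40)).astype(int)
    cr=f["color"][v-30:v+30,u-32:u+32]; cv2.imwrite(f"pics/conn_{c}.png",cv2.resize(cr,None,fx=9,fy=9,interpolation=cv2.INTER_CUBIC))
E
```

```text
top round [442.3 283.2] 1.01 70
top hex [607.6 113.5] 11.12154411308644 1.16
top lip 338 [array([ 519. , -318.2]), array([104.3,  26.2]), np.float64(81.2)] [ 518.8648  -318.11398]
top sq blue rect [array([ 452.3, -308.8]), array([105.1, 108. ]), np.float64(81.0)]
top conn z 8 16 285 [ 468.9 -298. ] [array([ 470.6, -307.4]), array([80.3, 68.6]), np.float64(80.4)]
top conn z 64 72 52 [ 478.  -300.3] [array([ 477.5, -307.9]), array([38.9, 43.1]), np.float64(85.1)]
top conn z 76 90 131 [ 477.1 -308.5] [array([ 477.5, -308.8]), array([32., 33.]), np.float64(0.4)]
scene round [443.4 282. ] 1.0 64
scene hex [608.7 113.4] 10.552786673987567 0.76
scene lip 461 [array([ 519.4, -320.1]), array([105.1,  29.4]), np.float64(81.2)] [ 520.24054 -320.12943]
scene sq blue rect [array([ 452.8, -284. ]), array([57.6, 98.6]), np.float64(83.2)]
scene conn z 8 16 275 [ 478.4 -303.4] [array([ 470.4, -309. ]), array([81.3, 60.1]), np.float64(84.3)]
scene conn z 64 72 61 [ 488.7 -306.1] [array([ 485.5, -306.4]), array([24.4, 41.2]), np.float64(21.3)]
scene conn z 76 90 153 [ 479.1 -310.6] [array([ 479.1, -310.4]), array([34.2, 31.8]), np.float64(42.3)]
```

View pics/conn_top.png

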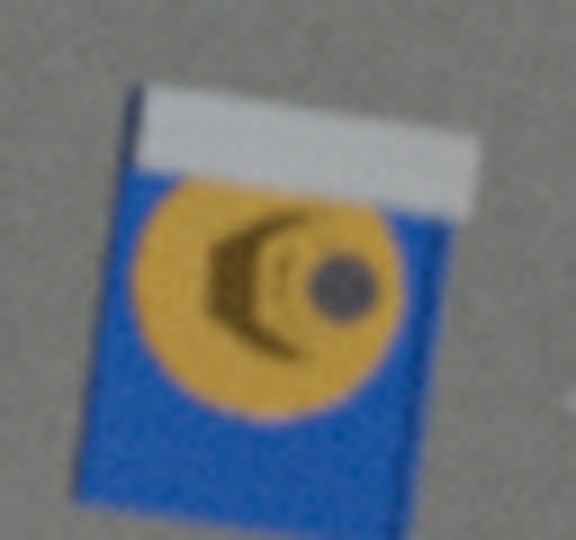

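View pics/conn_scene.png

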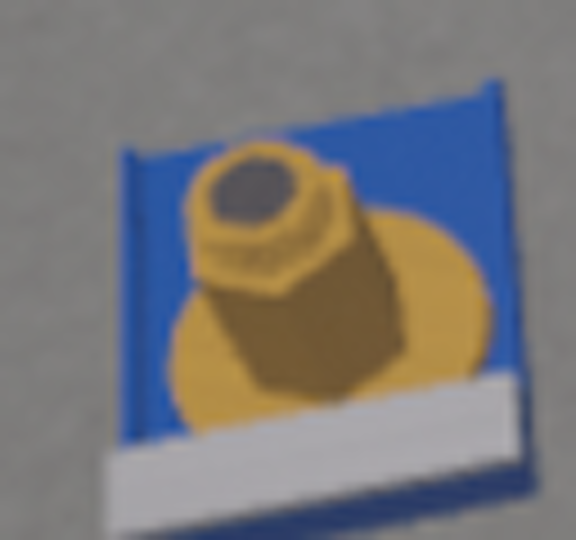

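```bash
python3 - <<'E'
from h import *
for c,ctr in(("top",(477.3,-308.8)),("scene",(479.1,-310.5))):
    f=vision.grab_frame(c);W=cloud(f)
    with np.errstate(invalid='ignore'):
        m=(np.hypot(W[...,0]-ctr[0],W[...,1]-ctr[1])<32)&(W[...,2]>22)&(W[...,2]<61)
    P=W[m]; print(c,len(P))
    for t in range(0,60,5):
        best=None
        for dx in range(-4,5):
            for dy in range(-4,5):
                a=np.radians(t)+np.arange(6)*np.pi/3
                D=((P[:,0]-ctr[0]-dx)[:,None]*np.cos(a)+(P[:,1]-ctr[1]-dy)[:,None]*np.sin(a)).max(1)-20
                e=np.mean(np.minimum(abs(D),5))
                if best is None or e<best[0]: best=(round(e,2),dx,dy)
        print(t,best)
    # overlay best guess
    img=cv2.resize(f["color"],None,fx=1,fy=1)
    u,v=w2pix(f,(*ctr,40)).astype(int)
    for t in (25,30,35):
        s=9;cr=cv2.resize(img[v-30:v+30,u-32:u+32],None,fx=s,fy=s,interpolation=cv2.INTER_CUBIC)
        for z in(12,66):
            a=np.radians(t+30)+np.arange(7)*np.pi/3
            q=np.array([w2pix(f,(ctr[0]+23.1*np.cos(x),ctr[1]+23.1*np.sin(x),z)) for x in a]);q=((q-[u-32,v-30]+.5)*s).astype(np.int32)
            cv2.polylines(cr,[q],False,(0,0,255),1)
        cv2.imwrite(f"pics/ov_{c}_{t}.png",cr)
E
```

```text
top 73
0 (np.float64(1.59), 0, -1)
5 (np.float64(1.49), 0, -1)
10 (np.float64(1.3), 0, 0)
15 (np.float64(1.0), 0, -1)
20 (np.float64(0.68), 0, -1)
25 (np.float64(0.54), 0, -1)
30 (np.float64(0.82), 0, -1)
35 (np.float64(1.0), 0, -1)
40 (np.float64(1.27), 0, -1)
45 (np.float64(1.52), 0, 0)
50 (np.float64(1.6), 0, 0)
55 (np.float64(1.62), 0, 0)
scene 207
0 (np.float64(1.56), -2, 0)
5 (np.float64(1.46), -2, 0)
10 (np.float64(1.3), -2, 0)
15 (np.float64(1.1), -2, 0)
20 (np.float64(0.89), -2, 0)
25 (np.float64(0.79), -2, 0)
30 (np.float64(0.92), -2, 0)
35 (np.float64(1.13), -2, 0)
40 (np.float64(1.3), -2, 0)
45 (np.float64(1.47), -2, 0)
50 (np.float64(1.59), -2, 0)
55 (np.float64(1.59), -2, 0)
```

View pics/ov_scene_30.png

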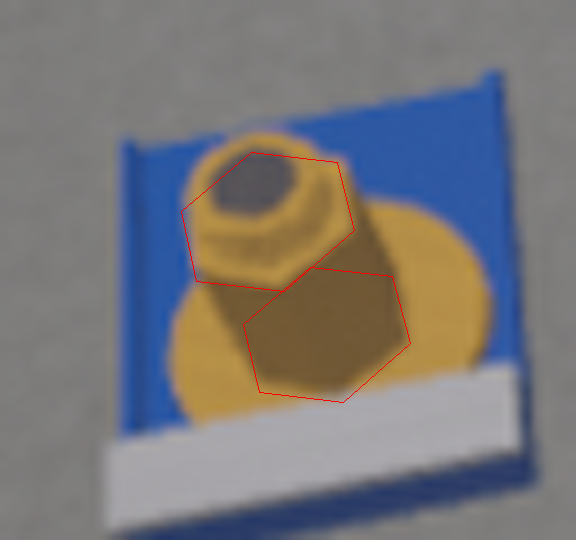

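Connector hex flats point at about 25/85/145° and its axis is at (477.5, -309.5). The square tray is at (452.7, -308.8) with yaw -8.8°. The round tray is at (443, 282.5) and the hex tray at (608.5, 113.5). Both cameras agree.

The plan:
1. Cartridge to the mat.
2. Connector to the hex tray.
3. Carton to the square tray.
4. Cartridge to the round tray.

First I move over the cartridge.

```bash
cat > go.py <<'E'
import sys, numpy as np
from workcell import status
def go(x,y,z,yaw=None):
    s=status.state(); p=s["ee_pos"]; y0=np.radians(s["ee_rot"][2]); d=np.array([x,y,z])-p
    c,si=np.cos(y0),np.sin(y0)
    t=[d[0]*c+d[1]*si, d[0]*si-d[1]*c, -d[2]]
    print("t",round(s["time_s"],2),"pos",p.round(1),"rot",s["ee_rot"].round(2),"F",s["force"].round(1),"w",round(s["gripper_width"],1),"q",s["qpos"].round(0))
    print("shift mm (tool now)",np.round(t,1),"turn rad",None if yaw is None else np.round(-np.radians((yaw-s["ee_rot"][2]+180)%360-180),3))
a=[float(v) for v in sys.argv[1:]]; go(*a)
E
python3 go.py 613 111.5 404
python3 -m jog '[[0.0912,0.0389,-0.0334,0,0,0,0],[0.0912,0.0389,-0.0334,0,0,0,0],[0.0912,0.0389,-0.0334,0,0,0,0],[0.0912,0.0389,-0.0334,0,0,0,0],[0.0912,0.0389,-0.0334,0,0,0,0],[0.0912,0.0389,-0.0334,0,0,0,0],[0.0912,0.0389,-0.0334,0,0,0,0],[0.0912,0.0389,-0.0334,0,0,0,0],[0.0912,0.0389,-0.0334,0,0,0,0],[0.0912,0.0389,-0.0334,0,0,0,0],[0.0912,0.0389,-0.0334,0,0,0,0],[0.0912,0.0389,-0.0334,0,0,0,0]]' 25
python3 go.py 613 111.5 404
```

```text
t 2.15 pos [ 138.8 -558.   404.8] rot [179.99  -0.    13.97] F [-0.5  0.3  0.8] w 91.1 q [-77.  18.  90.   0.  72.  -1.]
shift mm (tool now) [ 621.8 -535.3    0.8] turn rad None
time_s: 3.65
ee_pos: [495.8, -54.8, 404.9]
ee_rot: [180.0, -0.0, 14.0]
force: [0.7, -1.3, 0.1]
gripper_width: 91.3
t 3.65 pos [495.8 -54.8 404.9] rot [ 1.7997e+02 -3.0000e-02  1.3980e+01] F [ 0.7 -1.3  0.1] w 91.3 q [-8. 11. 99. -0. 69. 68.]
shift mm (tool now) [ 153.9 -133.     0.9] turn rad None
```

```bash

python3 -m jog '[[0.0912,0.0385,-0.0333,0,0,0,0],[0.0912,0.0385,-0.0333,0,0,0,0],[0.0912,0.0385,-0.0333,0,0,0,0],[0.0912,0.0385,-0.0333,0,0,0,0],[0.0912,0,0,0.04,0,0,0],[0.0912,0,0,0.02,0,0,0],[0.0912,0,0,0,0,0,0]]'
python3 go.py 613 111.5 227
python3 - <<'E'
from h import *
for n in("scene","top"):
    f=vision.grab_frame(n); cv2.imwrite(f"pics/a_{n}.png",f["color"])
E
```

```text
time_s: 4.53
ee_pos: [612.0, 110.2, 342.9]
ee_rot: [-180.0, 0.2, 14.0]
force: [0.1, 0.1, 0.5]
gripper_width: 91.0
t 4.53 pos [612.  110.2 342.9] rot [-179.99    0.24   13.99] F [0.1 0.1 0.5] w 91.0 q [ 9. 25. 88. -0. 67. 85.]
shift mm (tool now) [  1.3  -1.  115.9] turn rad None
```

View pics/a_scene.png

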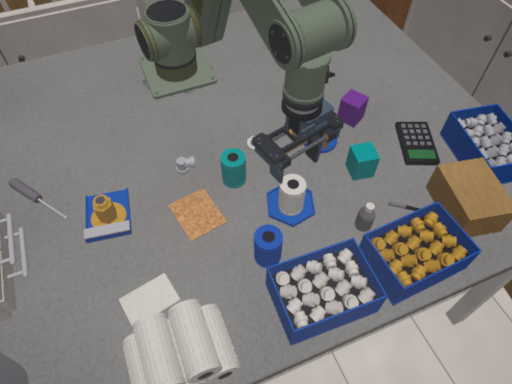

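The gripper is above the white cartridge (scene ~292,195), fingers straddling it. Descend and grip.

```bash

python3 -m jog '[[0.0912,0.001,-0.001,0.03,0,0,0],[0.0912,0,0,0.03,0,0,0],[0.0912,0,0,0.03,0,0,0],[0.0912,0,0,0.026,0,0,0],[0.0912,0,0,0,0,0,0],[0.055,0,0,0,0,0,0],[0.055,0,0,0,0,0,0],[0.055,0,0,0,0,0,0],[0.055,0,0,0,0,0,0],[0.055,0,0,0,0,0,0]]' 25
python3 go.py 613 111.5 227
python3 -m jog '[[0.055,0,0,-0.01,0,0,0],[0.055,0,0,-0.025,0,0,0],[0.055,0,0,-0.025,0,0,0],[0.055,0,0,0,0,0,0]]'
python3 go.py 546 -109 287
```

```text
time_s: 5.88
ee_pos: [613.3, 111.4, 229.7]
ee_rot: [-180.0, -0.1, 14.0]
force: [-1.7, 0.0, 5.8]
gripper_width: 62.0
t 5.88 pos [613.3 111.4 229.7] rot [-1.800e+02 -9.000e-02  1.396e+01] F [-1.7  0.   5.8] w 62.0 q [ 9. 31. 96.  0. 53. 85.]
shift mm (tool now) [-0.3 -0.2  2.7] turn rad None
time_s: 6.38
ee_pos: [613.6, 111.3, 290.5]
ee_rot: [180.0, -0.2, 14.0]
force: [-0.4, -0.4, -2.1]
gripper_width: 61.8
t 6.38 pos [613.6 111.3 290.5] rot [179.97  -0.23  13.97] F [-0.4 -0.4 -2.1] w 61.8 q [ 9. 28. 92. -0. 60. 85.]
shift mm (tool now) [-118.8  197.5    3.5] turn rad None
```

```bash

python3 -m jog '[[0.055,-0.01,0.0165,0,0,0,0],[0.055,-0.02,0.033,0,0,0,0],[0.055,-0.02,0.033,0,0,0,0],[0.055,-0.02,0.033,0,0,0,0],[0.055,-0.02,0.033,0,0,0,0],[0.055,-0.02,0.033,0,0,0,0],[0.055,-0.0088,0.016,0,0,0,0],[0.055,0,0,0.025,0,0,0],[0.055,0,0,0.02,0,0,0],[0.055,0,0,0,0,0,0],[0.055,0,0,0,0,0,0]]'
python3 go.py 546 -109 229.5
python3 - <<'E'
from h import *
for n in("scene",):
    f=vision.grab_frame(n); cv2.imwrite(f"pics/b_{n}.png",f["color"])
E
```

```text
time_s: 7.75
ee_pos: [545.6, -109.1, 244.0]
ee_rot: [180.0, -0.0, 14.0]
force: [0.5, -0.2, -2.1]
gripper_width: 61.8
t 7.75 pos [ 545.6 -109.1  244. ] rot [ 1.7999e+02 -2.0000e-02  1.3980e+01] F [ 0.5 -0.2 -2.1] w 61.8 q [-12.  25. 105.  -0.  50.  64.]
shift mm (tool now) [ 0.4 -0.  14.5] turn rad None
```

View pics/b_scene.png

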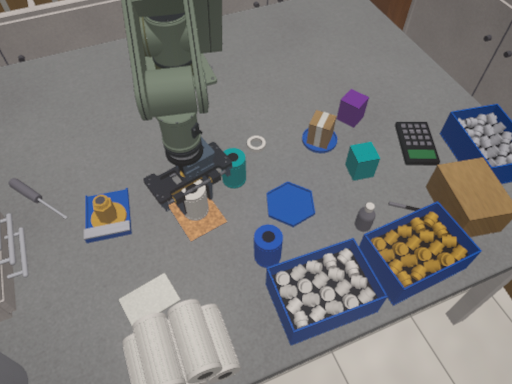

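The white cartridge hangs level over the cork mat (scene ~197,205), upright. Lower it and let go.

```bash

python3 -m jog '[[0.055,0,0,0.010,0,0,0],[0.055,0,0,0.0045,0,0,0],[0.055,0,0,0,0,0,0]]'
python3 go.py 546 -109 229
python3 -m jog '[[0.075,0,0,0,0,0,0],[0.075,0,0,0,0,0,0],[0.0912,0,0,0,0,0,0],[0.0912,0,0,-0.02,0,0,0],[0.0912,0,0,-0.04,0,0,0],[0.0912,0,0,-0.04,0,0,0],[0.0912,0,0,-0.02,0,0,0],[0.0912,0,0,0,0,0,0]]'
python3 go.py 477.5 -309.5 270 -5
```

```text
time_s: 8.18
ee_pos: [545.4, -109.0, 229.0]
ee_rot: [-180.0, 0.0, 14.0]
force: [-0.1, 0.8, -2.4]
gripper_width: 61.7
t 8.18 pos [ 545.4 -109.   229. ] rot [-1.800e+02  2.000e-02  1.398e+01] F [-0.1  0.8 -2.4] w 61.7 q [-12.  26. 106.  -0.  48.  64.]
shift mm (tool now) [0.6 0.1 0. ] turn rad None
time_s: 9.18
ee_pos: [545.7, -109.1, 351.0]
ee_rot: [179.9, -0.2, 14.0]
force: [1.0, -0.2, -0.8]
gripper_width: 91.1
t 9.18 pos [ 545.7 -109.1  351. ] rot [179.89  -0.21  13.97] F [ 1.  -0.2 -0.8] w 91.1 q [-12.  19.  97.  -0.  64.  64.]
shift mm (tool now) [-114.6  178.    81. ] turn rad 0.331
```

```bash

python3 -m jog '[[0.0912,-0.0287,0.0445,0,0,0,0],[0.0912,-0.0287,0.0445,0,0,0,0],[0.0912,-0.0287,0.0445,0,0,0,0],[0.0912,-0.0285,0.0445,0,0,0,0],[0.0912,0,0,0,0,0,0.1655],[0.0912,0,0,0,0,0,0.1655],[0.08,0,0,0.03,0,0,0],[0.08,0,0,0,0,0,0]]'
python3 go.py 477.5 -309.5 218 -5
python3 - <<'E'
from h import *
for n in("scene","top"):
    f=vision.grab_frame(n); cv2.imwrite(f"pics/c_{n}.png",f["color"])
    for r in vision.silhouettes(n,"cartridge_mid"):
        W=cloud(f);w=W[r["pixels"]];w=w[~np.isnan(w[:,0])];zt=np.percentile(w[:,2],95);t=w[w[:,2]>zt-6];print(n,zt,t.mean(0).round(1))
E
```

```text
time_s: 10.18
ee_pos: [476.2, -308.9, 316.0]
ee_rot: [-179.8, 0.4, -5.0]
force: [-0.2, 0.2, -0.4]
gripper_width: 80.3
t 10.18 pos [ 476.2 -308.9  316. ] rot [-179.79    0.39   -5.  ] F [-0.2  0.2 -0.4] w 80.3 q [-34.  22.  98.  -0.  61.  61.]
shift mm (tool now) [ 1.3  0.5 98. ] turn rad 0.0
scene 92.42968942298012 [ 546.6 -110.7   90.6]
scene 89.66908456676325 [717.6   3.3  87.7]
scene 89.38693633880214 [482.5  11.1  87.6]
top 94.0809966643182 [ 545.3 -108.8   91.3]
top 91.18123833959707 [480.8  13.5  88.5]
top 91.31516135545603 [715.8   4.4  88.7]
```

View pics/c_scene.png

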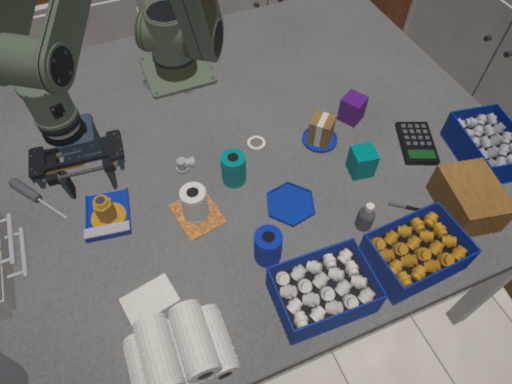

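The cartridge stands upright on the mat (scene 195,205). Descend to the connector and close softly.

```bash

python3 -m jog '[[0.07,0.001,0,0.03,0,0,0],[0.07,0,0,0.03,0,0,0],[0.07,0,0,0.028,0,0,0],[0.07,0,0,0.01,0,0,0],[0.07,0,0,0,0,0,0],[0.035,0,0,0,0,0,0],[0.035,0,0,0,0,0,0],[0.035,0,0,0,0,0,0],[0.035,0,0,0,0,0,0],[0.035,0,0,0,0,0,0]]' 15
python3 go.py 477.5 -309.5 218 -5
python3 - <<'E'
from h import *
f=vision.grab_frame("scene"); cv2.imwrite("pics/d.png",cv2.resize(f["color"][120:270,30:200],None,fx=4,fy=4))
E
```

```text
time_s: 11.62
ee_pos: [478.3, -309.7, 221.8]
ee_rot: [180.0, -0.1, -5.0]
force: [-1.2, 0.3, 3.7]
gripper_width: 40.0
t 11.62 pos [ 478.3 -309.7  221.8] rot [ 1.7996e+02 -5.0000e-02 -5.0000e+00] F [-1.2  0.3  3.7] w 40.0 q [-34.  28. 104.  -0.  48.  61.]
shift mm (tool now) [-0.9 -0.1  3.8] turn rad 0.0
```

View pics/d.png

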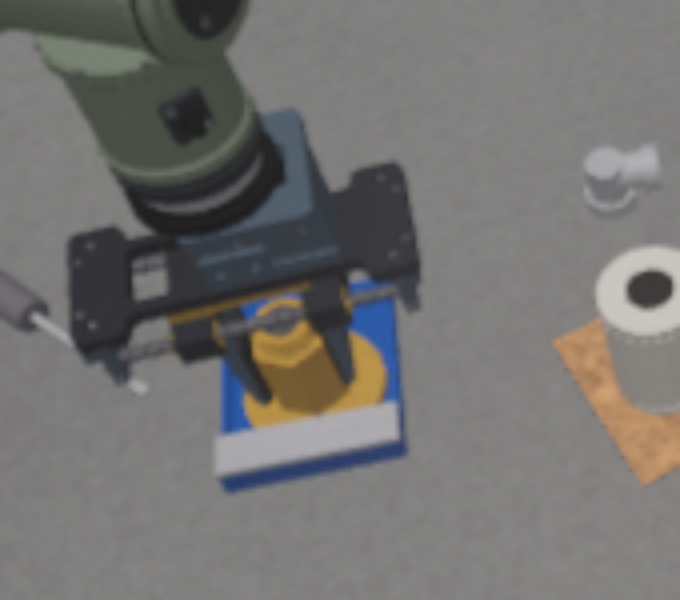

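Closed at 40.0 mm, which means it is square across the flats. Now draw it forward 34 mm along the tray's -x.

```bash

python3 -m jog '[[0.035,0,0,0,0,0,0],[0.035,-0.003,-0.0002,0,0,0,0],[0.035,-0.004,-0.0003,0,0,0,0],[0.035,-0.005,-0.0003,0,0,0,0],[0.035,-0.005,-0.0003,0,0,0,0],[0.035,-0.005,-0.0004,0,0,0,0],[0.035,-0.005,-0.0004,0,0,0,0],[0.035,-0.005,-0.0003,0,0,0,0],[0.035,-0.002,-0.0001,0,0,0,0],[0.035,0,0,0,0,0,0]]' 30
python3 go.py 608.5 113.5 280
python3 - <<'E'
from h import *
for n in("scene","top"):
    f=vision.grab_frame(n); cv2.imwrite(f"pics/e_{n}.png",cv2.resize(f["color"][120:270,30:200],None,fx=4,fy=4) if n=="scene" else cv2.resize(f["color"][150:260,310:470],None,fx=4,fy=4))
E
```

```text
time_s: 12.92
ee_pos: [444.5, -304.6, 221.8]
ee_rot: [179.9, -0.1, -5.0]
force: [4.2, -2.3, 6.2]
gripper_width: 40.0
t 12.93 pos [ 444.5 -304.6  221.8] rot [ 1.7994e+02 -9.0000e-02 -5.0100e+00] F [ 4.2 -2.3  6.2] w 40.0 q [-36.  26. 108.  -0.  46.  59.]
shift mm (tool now) [ 126.8 -430.8  -58.2] turn rad None
```

View pics/e_scene.png

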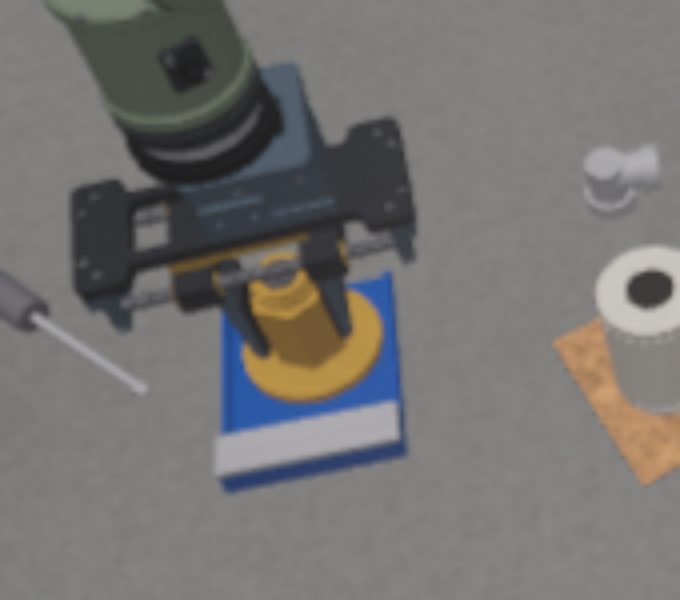

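The whole flange is in front of the lip with a clear gap. Lift high enough to clear the parked cartridge, then cross to the hex tray.

```bash

python3 -m jog '[[0.035,0,0,-0.01,0,0,0],[0.035,0,0,-0.02,0,0,0],[0.035,0,0,-0.03,0,0,0],[0.035,0,0,-0.03,0,0,0],[0.035,0,0,-0.03,0,0,0],[0.035,0,0,-0.01,0,0,0],[0.035,0,0,0,0,0,0]]'
python3 go.py 608.5 113.5 351
python3 - <<'E'
from h import *
f=vision.grab_frame("scene"); cv2.imwrite("pics/f.png",f["color"])
E
```

```text
time_s: 13.9
ee_pos: [443.9, -304.0, 350.6]
ee_rot: [-180.0, 0.1, -5.0]
force: [0.4, -0.5, -3.4]
gripper_width: 39.4
t 13.9 pos [ 443.9 -304.   350.6] rot [-1.7995e+02  1.1000e-01 -5.0000e+00] F [ 0.4 -0.5 -3.4] w 39.4 q [-36.  17.  99.  -0.  63.  59.]
shift mm (tool now) [ 1.276e+02 -4.302e+02 -4.000e-01] turn rad None
```

View pics/f.png

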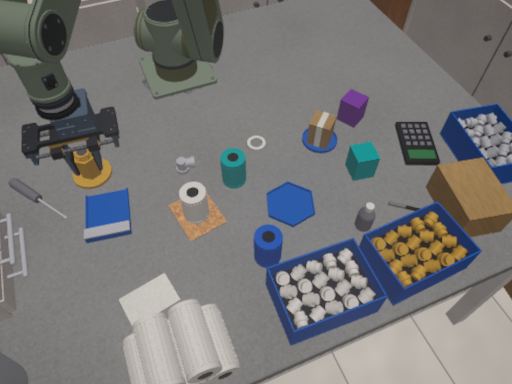

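The connector is held and lifted (90,165). Cross to the hex tray while re-measuring the emptied trays.

```bash

python3 - <<'E'
from h import *
for c in("top","scene"):
    f=vision.grab_frame(c);W=cloud(f);hsv=cv2.cvtColor(f["color"],cv2.COLOR_BGR2HSV)
    b=(hsv[...,0]>98)&(hsv[...,0]<125)&(hsv[...,1]>110)
    for n,ctr,r in(("hex",(608,113),80),("sq",(465,-311),90)):
        with np.errstate(invalid='ignore'): m=b&(np.hypot(W[...,0]-ctr[0],W[...,1]-ctr[1])<r)&(W[...,2]<16)
        ys,xs=np.where(m); P=np.array([pix2w(f,u,v,6)[:2] for u,v in zip(xs,ys)],np.float32)
        M=cv2.moments(cv2.convexHull(P)); print(c,n,len(P),M["m10"]/M["m00"],M["m01"]/M["m00"],[np.round(x,1) for x in cv2.minAreaRect(P)])
E
python3 -m jog '[[0.035,0.0058,-0.0196,0,0,0,0],[0.035,0.0116,-0.0391,0,0,0,0],[0.035,0.0116,-0.0391,0,0,0,0],[0.035,0.0116,-0.0391,0,0,0,0],[0.035,0.0116,-0.0391,0,0,0,0],[0.035,0.0116,-0.0391,0,0,0,0],[0.035,0.0116,-0.0391,0,0,0,0],[0.035,0.0116,-0.0391,0,0,0,0],[0.035,0.0116,-0.0391,0,0,0,0],[0.035,0.0116,-0.0391,0,0,0,0],[0.035,0.0116,-0.0391,0,0,0,0],[0.035,0.0058,-0.0196,0,0,0,0]]'
python3 go.py 608.5 113.5 222
```

```text
top hex 1290 607.7991008538487 113.65380523945355 [array([607.6, 113.5]), array([113.5, 126.5]), np.float64(10.7)]
top sq 591 462.6111555199072 -298.2115086683336 [array([ 451.6, -307.6]), array([104.6, 107.8]), np.float64(79.8)]
scene hex 1570 610.466995683898 111.07197705237925 [array([611.5, 112.8]), array([113.7, 138.3]), np.float64(70.6)]
scene sq 1472 466.6009711013434 -310.22894591783603 [array([ 466.4, -310.2]), array([103. , 137.2]), np.float64(81.1)]
time_s: 15.55
ee_pos: [609.2, 116.0, 350.2]
ee_rot: [180.0, 0.1, -4.9]
force: [-0.1, -1.5, -4.4]
gripper_width: 39.7
t 15.55 pos [609.2 116.  350.2] rot [ 1.80e+02  1.00e-01 -4.86e+00] F [-0.1 -1.5 -4.4] w 39.7 q [ 10.  24.  88.   0.  67. 105.]
shift mm (tool now) [ -0.4   2.5 128.2] turn rad None
```

```bash

python3 -m jog '[[0.035,0,0,0,0,0,0],[0.035,0,0,0.02,0,0,0],[0.035,0,0,0.03,0,0,0],[0.035,0,0,0.03,0,0,0],[0.035,0,0,0.02,0,0,0],[0.035,0,0,0,0,0,0]]'
python3 go.py 608.5 113.5 222
python3 - <<'E'
from h import *
f=vision.grab_frame("scene"); cv2.imwrite("pics/g.png",cv2.resize(f["color"][100:250,210:380],None,fx=4,fy=4))
E
```

```text
time_s: 16.3
ee_pos: [608.1, 112.0, 249.5]
ee_rot: [179.9, 0.3, -5.1]
force: [-1.4, -0.1, -3.4]
gripper_width: 39.8
t 16.3 pos [608.1 112.  249.5] rot [179.89   0.29  -5.06] F [-1.4 -0.1 -3.4] w 39.8 q [  9.  30.  96.  -0.  55. 104.]
shift mm (tool now) [ 0.3 -1.6 27.5] turn rad None
```

View pics/g.png

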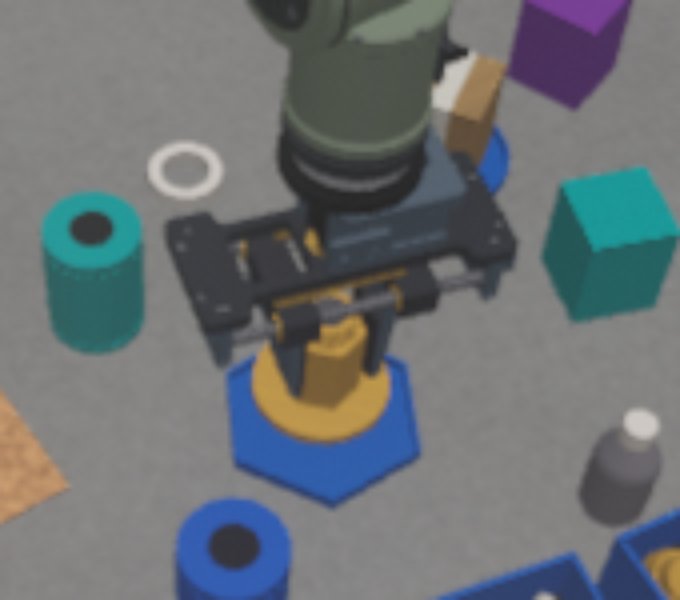

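```bash

python3 -m jog '[[0.035,0,-0.0015,0.012,0,0,0],[0.035,0,0,0.01,0,0,0],[0.035,0,0,0.0055,0,0,0],[0.035,0,0,0,0,0,0]]'
python3 go.py 608.5 113.5 222
python3 -m jog '[[0.06,0,0,0,0,0,0],[0.06,0,0,0,0,0,0],[0.07,0,0,0,0,0,0],[0.07,0,0,-0.02,0,0,0],[0.07,0,0,-0.04,0,0,0],[0.0912,0,0,-0.04,0,0,0],[0.0912,0,0,-0.02,0,0,0],[0.0912,0,0,0,0,0,0]]'
python3 go.py 444.5 281.5 342 45
python3 go.py 444.5 281.5 342 -45
```

```text
time_s: 16.85
ee_pos: [609.1, 114.7, 223.2]
ee_rot: [180.0, 0.1, -5.0]
force: [-0.7, 0.1, -3.5]
gripper_width: 39.9
t 16.85 pos [609.1 114.7 223.2] rot [ 1.7998e+02  6.0000e-02 -4.9900e+00] F [-0.7  0.1 -3.5] w 39.9 q [ 10.  31.  97.  -0.  52. 105.]
shift mm (tool now) [-0.5  1.2  1.2] turn rad None
time_s: 17.85
ee_pos: [609.5, 114.7, 345.9]
ee_rot: [-179.9, -0.3, -5.0]
force: [0.2, -0.3, -0.5]
gripper_width: 90.9
t 17.85 pos [609.5 114.7 345.9] rot [-179.94   -0.26   -5.  ] F [ 0.2 -0.3 -0.5] w 90.9 q [ 10.  25.  89.  -0.  66. 105.]
shift mm (tool now) [-178.9 -151.8    3.9] turn rad -0.873
t 17.85 pos [609.5 114.7 345.9] rot [-179.94   -0.26   -5.  ] F [ 0.2 -0.3 -0.5] w 90.9 q [ 10.  25.  89.  -0.  66. 105.]
shift mm (tool now) [-178.9 -151.8    3.9] turn rad 0.698
```

```bash

python3 -m jog '[[0.0912,-0.0358,-0.0304,0,0,0,0],[0.0912,-0.0358,-0.0304,0,0,0,0],[0.0912,-0.0358,-0.0304,0,0,0,0],[0.0912,-0.0358,-0.0303,0,0,0,0],[0.0912,-0.0357,-0.0303,0,0,0,0],[0.0912,0,0,0,0,0,-0.171],[0.0912,0,0,0,0,0,-0.171],[0.0912,0,0,0,0,0,-0.171],[0.0912,0,0,0,0,0,-0.171],[0.0912,0,0,0,0,0,-0.171],[0.0912,0,0,0,0,0,0]]'
python3 go.py 444.5 281.5 222 44
python3 - <<'E'
from h import *
for n in("scene","top"):
    f=vision.grab_frame(n); W=cloud(f);cv2.imwrite(f"pics/h_{n}.png",f["color"])
    for l in ("connector_mid","carton_mid"):
      for r in vision.silhouettes(n,l):
        w=W[r["pixels"]];w=w[~np.isnan(w[:,0])];zt=np.percentile(w[:,2],95);t=w[w[:,2]>zt-6];print(n,l,zt.round(1),t.mean(0).round(1),[np.round(x,1) for x in cv2.minAreaRect(t[:,:2].astype(np.float32))])
E
```

```text
time_s: 19.23
ee_pos: [444.0, 281.3, 342.5]
ee_rot: [-180.0, 0.1, 43.9]
force: [0.5, 0.7, 0.6]
gripper_width: 91.7
t 19.23 pos [444.  281.3 342.5] rot [-1.7998e+02  1.4000e-01  4.3880e+01] F [0.5 0.7 0.6] w 91.7 q [ 31.  17. 102.  -0.  62.  77.]
shift mm (tool now) [  0.5   0.2 120.5] turn rad -0.002
scene connector_mid 80.6 [609.5 112.9  79.5] [array([609.6, 114. ]), array([30.6, 33.6]), np.float64(10.7)]
scene carton_mid 77.6 [581.7 325.9  75.8] [array([580.5, 326.3]), array([61.3, 59.5]), np.float64(80.6)]
scene carton_mid 77.7 [402.7 403.   75.8] [array([400.3, 403.9]), array([58.2, 62.1]), np.float64(30.0)]
scene carton_mid 81.6 [447.9 277.4  79.7] [array([445.8, 279. ]), array([57.4, 56.9]), np.float64(43.9)]
scene carton_mid 85.2 [730.7 245.7  84.5] [array([730.1, 245.9]), array([18.1, 17.4]), np.float64(60.2)]
top connector_mid 81.6 [607.8 114.6  80.3] [array([608.8, 114.6]), array([33.2, 30.5]), np.float64(0.4)]
top connector_mid 6.9 [ 545.  -103.5    4.3] [array([ 546.1, -108. ]), array([120.8, 100.1]), np.float64(10.7)]
top carton_mid 82.5 [440.  278.8  80.1] [array([444.8, 281.9]), array([58. , 56.1]), np.float64(43.4)]
```

View pics/h_scene.png

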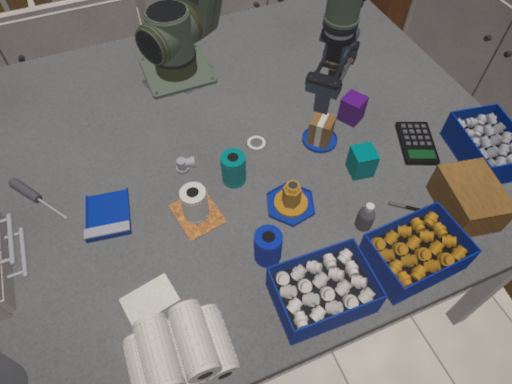

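The connector stands centred in the hex tray (scene 291,200; axis ≈(609,114) against the tray at (608,113.5)). Now grip the carton.

```bash

python3 -m jog '[[0.0912,0.0005,0,0.03,0,0,0],[0.0912,0,0,0.03,0,0,0],[0.0912,0,0,0.03,0,0,0],[0.0912,0,0,0.02,0,0,0],[0.0912,0,0,0.01,0,0,0],[0.0912,0,0,0,0,0,0],[0.05,0,0,0,0,0,0],[0.05,0,0,0,0,0,0],[0.05,0,0,0,0,0,0],[0.05,0,0,0,0,0,0],[0.05,0,0,0,0,0,0]]' 25
python3 go.py 444.5 281.5 222 44
python3 -m jog '[[0.05,0,0,-0.01,0,0,0],[0.05,0,0,-0.02,0,0,0],[0.05,0,0,-0.03,0,0,0],[0.05,0,0,-0.03,0,0,0],[0.05,0,0,-0.03,0,0,0],[0.05,0,0,-0.01,0,0,0],[0.05,0,0,0,0,0,0]]'
python3 go.py 452.7 -308.8 350 -8.8
python3 - <<'E'
from h import *
f=vision.grab_frame("scene"); cv2.imwrite("pics/i.png",f["color"])
E
```

```text
time_s: 20.9
ee_pos: [444.5, 282.0, 224.1]
ee_rot: [-180.0, -0.0, 44.0]
force: [-1.8, 0.8, 4.2]
gripper_width: 57.5
t 20.9 pos [444.5 282.  224.1] rot [-1.7998e+02 -2.0000e-02  4.3970e+01] F [-1.8  0.8  4.2] w 57.5 q [ 31.  25. 110.   0.  46.  77.]
shift mm (tool now) [-0.3  0.3  2.1] turn rad -0.0
time_s: 21.78
ee_pos: [444.5, 281.7, 353.7]
ee_rot: [180.0, -0.0, 44.0]
force: [0.5, 0.2, -3.0]
gripper_width: 58.0
t 21.77 pos [444.5 281.7 353.7] rot [ 1.7998e+02 -1.0000e-02  4.3990e+01] F [ 0.5  0.2 -3. ] w 58.0 q [ 31.  16. 101.  -0.  63.  77.]
shift mm (tool now) [-404.2  430.5    3.7] turn rad 0.921
```

View pics/i.png

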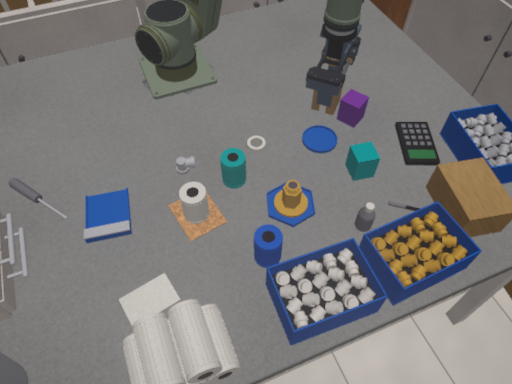

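```bash

python3 -m jog '[[0.05,-0.0135,0.01435,0,0,0,0],[0.05,-0.02695,0.0287,0,0,0,0],[0.05,-0.02695,0.0287,0,0,0,0],[0.05,-0.02695,0.0287,0,0,0,0],[0.05,-0.02695,0.0287,0,0,0,0],[0.05,-0.02695,0.0287,0,0,0,0],[0.05,-0.02695,0.0287,0,0,0,0],[0.05,-0.02695,0.0287,0,0,0,0],[0.05,-0.02695,0.0287,0,0,0,0],[0.05,-0.02695,0.0287,0,0,0,0],[0.05,-0.02695,0.0287,0,0,0,0]]'
python3 -m jog '[[0.05,-0.02695,0.0287,0,0,0,0],[0.05,-0.02695,0.0287,0,0,0,0],[0.05,-0.02695,0.0287,0,0,0,0],[0.05,-0.02695,0.0287,0,0,0,0],[0.05,-0.0135,0.01435,0,0,0,0],[0.05,0,0,0,0,0,0.1535],[0.05,0,0,0,0,0,0.1535],[0.05,0,0,0,0,0,0.1535],[0.05,0,0,0,0,0,0.1535],[0.05,0,0,0,0,0,0.1535],[0.05,0,0,0,0,0,0.1535],[0.05,0,0,0,0,0,0]]'
python3 go.py 452.7 -308.8 225 -8.8
```

```text
time_s: 23.2
ee_pos: [449.2, -133.4, 352.7]
ee_rot: [-179.9, 0.1, 44.0]
force: [0.8, -0.4, -3.0]
gripper_width: 57.9
time_s: 24.7
ee_pos: [452.2, -308.4, 353.1]
ee_rot: [-179.9, 0.1, -8.7]
force: [0.5, -0.1, -3.8]
gripper_width: 57.8
t 24.7 pos [ 452.2 -308.4  353.1] rot [-1.7995e+02  1.0000e-01 -8.6700e+00] F [ 0.5 -0.1 -3.8] w 57.8 q [-35.  18.  98.   0.  64.  63.]
shift mm (tool now) [  0.5   0.3 128.1] turn rad 0.002
```

```bash

python3 -m jog '[[0.05,0,0,0.02,0,0,0],[0.05,0,0,0.03,0,0,0],[0.05,0,0,0.03,0,0,0],[0.05,0,0,0.025,0,0,0],[0.05,0,0,0.01,0,0,0],[0.05,0,0,0,0,0,0]]'
python3 go.py 452.7 -308.8 225 -8.8
python3 - <<'E'
from h import *
f=vision.grab_frame("scene"); cv2.imwrite("pics/j.png",cv2.resize(f["color"][120:270,30:200],None,fx=4,fy=4))
for c in("top","scene"):
    f=vision.grab_frame(c);W=cloud(f);hsv=cv2.cvtColor(f["color"],cv2.COLOR_BGR2HSV)
    b=(hsv[...,0]>98)&(hsv[...,0]<125)&(hsv[...,1]>110)
    with np.errstate(invalid='ignore'): m=b&(np.hypot(W[...,0]-443,W[...,1]-282)<70)&(W[...,2]<16)
    ys,xs=np.where(m); P=np.array([pix2w(f,u,v,7)[:2] for u,v in zip(xs,ys)],np.float32)
    print(c,P.mean(0),cv2.minEnclosingCircle(P))
E
```

```text
time_s: 25.45
ee_pos: [452.6, -308.7, 238.4]
ee_rot: [-180.0, 0.1, -8.7]
force: [0.8, 0.9, -1.9]
gripper_width: 57.5
t 25.45 pos [ 452.6 -308.7  238.4] rot [-1.7997e+02  7.0000e-02 -8.7100e+00] F [ 0.8  0.9 -1.9] w 57.5 q [-35.  25. 106.  -0.  49.  63.]
shift mm (tool now) [ 0.1  0.1 13.4] turn rad 0.002
top [443.12405 282.1801 ] ((443.19476318359375, 282.4637145996094), 48.43006896972656)
scene [443.87576 281.85913] ((442.6861572265625, 281.8451843261719), 51.420928955078125)
```

View pics/j.png

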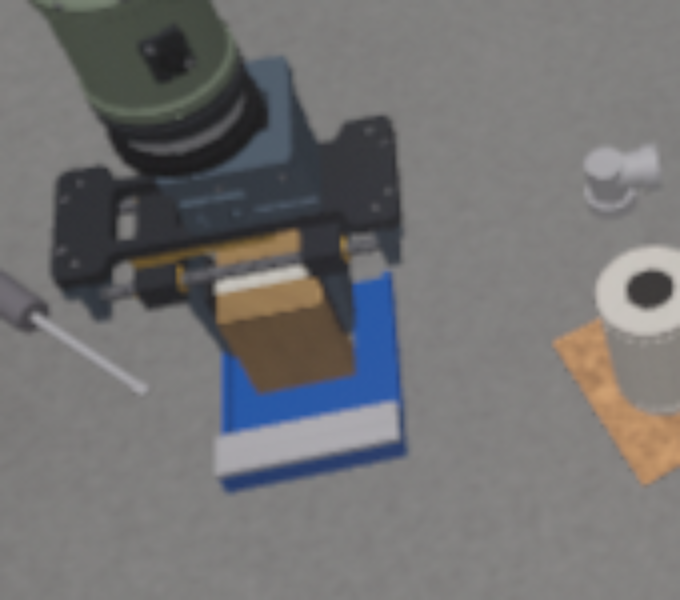

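The carton is square over the open floor, well clear of the lip. Lower and release.

```bash

python3 -m jog '[[0.05,0,0,0.009,0,0,0],[0.05,0,0,0.0045,0,0,0],[0.05,0,0,0,0,0,0],[0.05,0,0,0,0,0,0]]'
python3 go.py 452.7 -308.8 224.5 -8.8
python3 -m jog '[[0.07,0,0,0,0,0,0],[0.075,0,0,0,0,0,0],[0.075,0,0,0,0,0,0],[0.075,0,0,-0.02,0,0,0],[0.075,0,0,-0.04,0,0,0],[0.0912,0,0,-0.04,0,0,0],[0.0912,0,0,-0.02,0,0,0],[0.0912,0,0,0,0,0,0]]'
python3 go.py 545.7 -109.3 345 14
```

```text
time_s: 26.1
ee_pos: [452.8, -308.8, 225.3]
ee_rot: [180.0, -0.0, -8.8]
force: [-0.6, 0.6, -3.4]
gripper_width: 57.8
t 26.1 pos [ 452.8 -308.8  225.3] rot [ 1.7999e+02 -1.0000e-02 -8.7800e+00] F [-0.6  0.6 -3.4] w 57.8 q [-35.  26. 107.  -0.  47.  63.]
shift mm (tool now) [-0.1  0.1  0.8] turn rad 0.0
time_s: 27.1
ee_pos: [453.0, -308.9, 347.0]
ee_rot: [179.9, -0.2, -8.8]
force: [-0.6, -0.0, 0.2]
gripper_width: 91.2
t 27.1 pos [ 453.  -308.9  347. ] rot [179.89  -0.22  -8.78] F [-0.6 -0.   0.2] w 91.2 q [-35.  18.  98.  -0.  63.  63.]
shift mm (tool now) [  61.2 -211.4    2. ] turn rad -0.398
```

```bash

python3 -m jog '[[0.0912,0.01225,-0.0423,0,0,0,0],[0.0912,0.01225,-0.0423,0,0,0,0],[0.0912,0.01225,-0.0423,0,0,0,0],[0.0912,0.01225,-0.0423,0,0,0,0],[0.0912,0.0122,-0.0422,0,0,0,0],[0.0912,0,0,0,0,0,-0.133],[0.0912,0,0,0,0,0,-0.133],[0.0912,0,0,0,0,0,-0.132],[0.0912,0,0,0,0,0,0]]'
python3 go.py 545.7 -109.3 229 14
python3 - <<'E'
from h import *
for n in("scene","top"):
    f=vision.grab_frame(n); W=cloud(f);cv2.imwrite(f"pics/k_{n}.png",f["color"])
    for l in ("cartridge_mid","carton_mid"):
      for r in vision.silhouettes(n,l):
        w=W[r["pixels"]];w=w[~np.isnan(w[:,0])];zt=np.percentile(w[:,2],95);t=w[w[:,2]>zt-6];print(n,l,zt.round(1),t.mean(0).round(1),[np.round(x,1) for x in cv2.minAreaRect(t[:,:2].astype(np.float32))])
E
```

```text
time_s: 28.22
ee_pos: [545.2, -109.0, 343.8]
ee_rot: [-179.9, 0.1, 13.9]
force: [0.7, 0.3, -0.2]
gripper_width: 91.3
t 28.23 pos [ 545.2 -109.   343.8] rot [-1.7994e+02  1.3000e-01  1.3940e+01] F [ 0.7  0.3 -0.2] w 91.3 q [-12.  19.  97.  -0.  63.  64.]
shift mm (tool now) [  0.4   0.4 114.8] turn rad -0.001
scene cartridge_mid 92.4 [ 547.  -110.8   90.5] [array([ 545.9, -109.9]), array([59.4, 60.4]), np.float64(70.2)]
scene cartridge_mid 89.3 [481.8  11.7  87.7] [array([480.5,  12. ]), array([61.6, 60.8]), np.float64(16.8)]
scene cartridge_mid 89.8 [718.8   3.1  87.8] [array([717.3,   4. ]), array([56.1, 60.4]), np.float64(57.6)]
scene carton_mid 77.5 [582.4 325.8  75.8] [array([581.1, 326.3]), array([59.2, 57.8]), np.float64(81.5)]
scene carton_mid 77.6 [402.1 403.   75.9] [array([400.2, 403.9]), array([60.4, 61.2]), np.float64(30.2)]
scene carton_mid 81.1 [ 454.9 -309.3   79.3] [array([ 453.6, -309.4]), array([59. , 60.8]), np.float64(80.7)]
scene carton_mid 84.6 [730.7 245.9  84. ] [array([730.1, 246.5]), array([18.3, 19.5]), np.float64(65.5)]
top cartridge_mid 91.3 [715.4   4.9  88.6] [array([715.6,   4.5]), array([58.4, 59.7]), np.float64(0.2)]
top carton_mid 79.1 [581.  327.8  76.6] [array([580.8, 328.2]), array([58.9, 57.6]), np.float64(80.8)]
top carton_mid 78.8 [401.2 405.4  76.3] [array([401.3, 405.6]), array([58.1, 60.1]), np.float64(30.5)]
top carton_mid 82.6 [ 452.6 -323.9   80.1] [array([ 450.9, -325. ]), array([25.2, 53.7]), np.float64(88.9)]
```

View pics/k_scene.png

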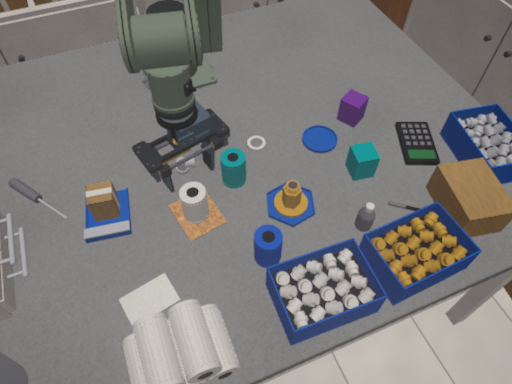

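The carton stands in the square tray at about (453.5, -309), within 1 mm of centre. Now the last one: grip the cartridge on the mat and lift it.

```bash

python3 -m jog '[[0.0912,0.0005,0,0.03,0,0,0],[0.0912,0,0,0.03,0,0,0],[0.0912,0,0,0.03,0,0,0],[0.0912,0,0,0.02,0,0,0],[0.0912,0,0,0.004,0,0,0],[0.0912,0,0,0,0,0,0],[0.055,0,0,0,0,0,0],[0.055,0,0,0,0,0,0],[0.055,0,0,0,0,0,0],[0.055,0,0,0,0,0,0],[0.055,0,0,0,0,0,0]]' 25
python3 go.py 545.7 -109.3 229
python3 -m jog '[[0.055,0,0,-0.01,0,0,0],[0.055,0,0,-0.02,0,0,0],[0.055,0,0,-0.03,0,0,0],[0.055,0,0,-0.03,0,0,0],[0.055,0,0,-0.03,0,0,0],[0.055,0,0,-0.01,0,0,0],[0.055,0,0,0,0,0,0]]'
python3 go.py 443.1 282.2 360
```

```text
time_s: 29.9
ee_pos: [546.0, -109.0, 231.6]
ee_rot: [180.0, -0.0, 14.0]
force: [-0.5, 0.5, 4.1]
gripper_width: 61.9
t 29.9 pos [ 546.  -109.   231.6] rot [ 1.7999e+02 -3.0000e-02  1.4030e+01] F [-0.5  0.5  4.1] w 61.9 q [-12.  26. 105.  -0.  49.  64.]
shift mm (tool now) [-0.4  0.2  2.6] turn rad None
time_s: 30.78
ee_pos: [545.8, -109.0, 361.3]
ee_rot: [180.0, -0.0, 14.0]
force: [-0.4, -0.6, -1.4]
gripper_width: 62.0
t 30.77 pos [ 545.8 -109.   361.3] rot [ 1.7998e+02 -2.0000e-02  1.4030e+01] F [-0.4 -0.6 -1.4] w 62.0 q [-12.  18.  96.  -0.  66.  64.]
shift mm (tool now) [  -4.8 -404.4    1.3] turn rad None
```

```bash

python3 -m jog '[[0.055,-0.0002,-0.0184,0,0,0,0],[0.055,-0.00044,-0.03676,0,0,0,0],[0.055,-0.00044,-0.03676,0,0,0,0],[0.055,-0.00044,-0.03676,0,0,0,0],[0.055,-0.00044,-0.03676,0,0,0,0],[0.055,-0.00044,-0.03676,0,0,0,0],[0.055,-0.00044,-0.03676,0,0,0,0],[0.055,-0.00044,-0.03676,0,0,0,0],[0.055,-0.00044,-0.03676,0,0,0,0],[0.055,-0.00044,-0.03676,0,0,0,0],[0.055,-0.00044,-0.03676,0,0,0,0],[0.055,-0.0002,-0.0184,0,0,0,0]]'
python3 -m jog '[[0.055,0,0,0.02,0,0,0],[0.055,0,0,0.03,0,0,0],[0.055,0,0,0.03,0,0,0],[0.055,0,0,0.025,0,0,0],[0.055,0,0,0.01,0,0,0],[0.055,0,0,0,0,0,0]]'
python3 go.py 443.1 282.2 233
python3 - <<'E'
from h import *
f=vision.grab_frame("scene"); cv2.imwrite("pics/l.png",cv2.resize(f["color"][50:200,240:410],None,fx=4,fy=4))
E
```

```text
time_s: 32.28
ee_pos: [441.8, 283.9, 360.0]
ee_rot: [180.0, 0.2, 14.2]
force: [0.2, 0.5, -2.1]
gripper_width: 61.5
time_s: 33.02
ee_pos: [443.1, 282.0, 245.7]
ee_rot: [180.0, 0.1, 14.0]
force: [0.8, 0.4, -2.1]
gripper_width: 61.3
t 33.02 pos [443.1 282.  245.7] rot [1.7996e+02 9.0000e-02 1.4020e+01] F [ 0.8  0.4 -2.1] w 61.3 q [ 31.  23. 109.  -0.  49. 107.]
shift mm (tool now) [-0.  -0.2 12.7] turn rad None
```

View pics/l.png

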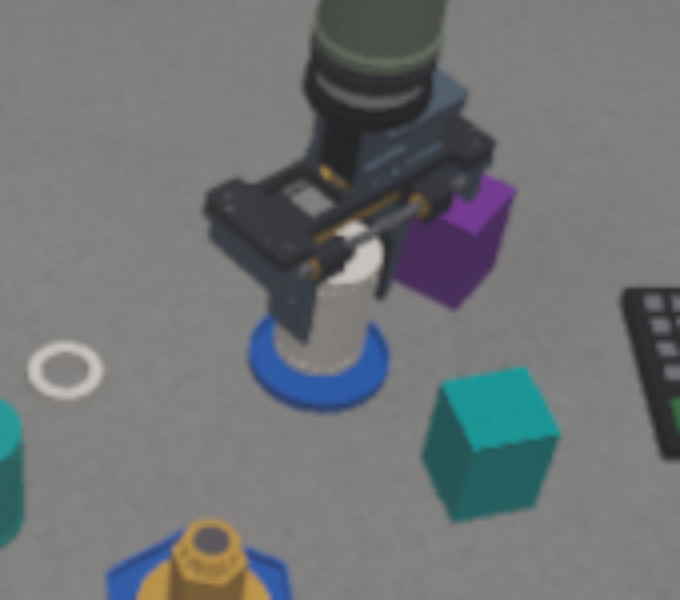

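The cartridge is over the round tray. Lower and release with modest opening, since the purple box is beside it. Go straight up.

```bash

python3 -m jog '[[0.055,0,0,0.009,0,0,0],[0.055,0,0,0.004,0,0,0],[0.055,0,0,0,0,0,0],[0.055,0,0,0,0,0,0]]'
python3 go.py 443.1 282.2 233
python3 -m jog '[[0.075,0,0,0,0,0,0],[0.075,0,0,0,0,0,0],[0.075,0,0,0,0,0,0],[0.075,0,0,-0.02,0,0,0],[0.075,0,0,-0.04,0,0,0],[0.075,0,0,-0.04,0,0,0],[0.075,0,0,-0.04,0,0,0],[0.075,-0.04,0.02,0,0,0,0],[0.075,-0.04,0.02,0,0,0,0],[0.075,0,0,0,0,0,0],[0.075,0,0,0,0,0,0]]'
python3 - <<'E'
from h import *
for n in("scene","top"):
    f=vision.grab_frame(n); W=cloud(f);cv2.imwrite(f"pics/m_{n}.png",f["color"])
    for l in ("cartridge_mid","carton_mid","connector_mid","tape_roll","elbow","sealant"):
      for r in vision.silhouettes(n,l):
        w=W[r["pixels"]];w=w[~np.isnan(w[:,0])];zt=np.percentile(w[:,2],95);t=w[w[:,2]>zt-6];print(n,l,zt.round(1),[np.round(x,1).tolist() for x in cv2.minAreaRect(t[:,:2].astype(np.float32))])
E
```

```text
time_s: 33.58
ee_pos: [443.4, 282.2, 233.4]
ee_rot: [-180.0, -0.0, 14.0]
force: [0.3, 0.6, -2.2]
gripper_width: 61.8
t 33.58 pos [443.4 282.2 233.4] rot [-1.800e+02 -2.000e-02  1.402e+01] F [ 0.3  0.6 -2.2] w 61.8 q [ 31.  24. 109.  -0.  47. 107.]
shift mm (tool now) [-0.3 -0.1  0.4] turn rad None
time_s: 34.95
ee_pos: [375.9, 224.3, 373.7]
ee_rot: [-180.0, -0.1, 14.0]
force: [0.3, -0.2, -0.3]
gripper_width: 75.3
scene cartridge_mid 93.7 [[443.4, 279.9], [59.7, 61.7], 26.8]
scene cartridge_mid 89.6 [[732.1, 4.5], [91.9, 60.8], 1.4]
scene cartridge_mid 89.6 [[482.1, 11.5], [58.4, 59.2], 17.6]
scene carton_mid 81.1 [[453.0, -309.3], [58.5, 61.9], 80.8]
scene carton_mid 77.8 [[580.6, 327.3], [61.1, 59.5], 81.8]
scene carton_mid 77.8 [[400.8, 403.0], [59.3, 63.8], 30.3]
scene connector_mid 80.6 [[609.3, 112.9], [32.0, 32.5], 13.9]
scene tape_roll 15.8 [[396.0, 109.4], [46.9, 50.7], 66.5]
scene tape_roll 81.1 [[454.7, -308.8], [57.1, 59.4], 82.8]
scene elbow 41.7 [[403.6, -91.3], [44.5, 26.2], 72.2]
scene sealant 85.2 [[729.9, 246.7], [18.5, 18.2], 71.2]
top cartridge_mid 91.3 [[481.2, 14.7], [58.9, 59.0], 0.5]
top cartridge_mid 94.6 [[442.0, 281.0], [59.1, 61.1], 0.2]
top cartridge_mid 91.3 [[715.5, 4.7], [58.4, 59.5], 22.1]
top cartridge_mid 6.4 [[546.0, -108.1], [121.9, 101.7], 11.9]
top carton_mid 78.8 [[400.9, 405.8], [57.9, 59.4], 30.0]
top carton_mid 79.1 [[580.9, 327.8], [58.8, 57.4], 80.4]
top carton_mid 82.5 [[452.3, -307.7], [58.7, 57.1], 80.8]
top connector_mid 81.5 [[608.6, 114.6], [30.5, 33.0], 88.9]
top tape_roll 17.6 [[395.3, 112.7], [48.7, 48.9], 44.9]
top elbow 43.7 [[402.5, -89.4], [45.7, 23.6], 77.9]
top sealant 86.4 [[730.1, 248.1], [18.6, 17.5], 45.3]
```

View pics/m_scene.png

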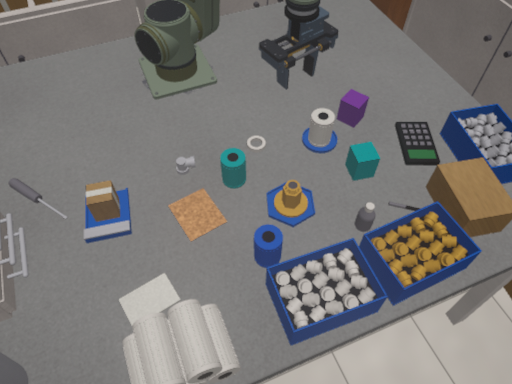

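View pics/m_top.png

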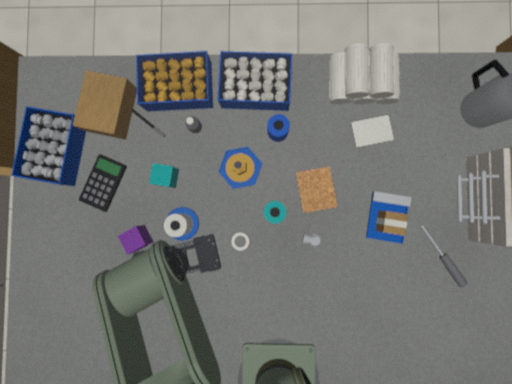

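All three samples are upright in their own trays and released: cartridge at scene (322,128), connector (291,198), carton (103,203). The tape roll, elbow and bottle are where they were, and the arm is clear. Handing in.

```bash
python3 -c "
from workcell import ticket; print(ticket.job_done())"
```

```text
the job is handed in; nothing more can be done
None
```

I moved all three samples into their own trays and handed the job in at about 35 s of the 120 s. Handing in reports no verdict.

I parked the cartridge on the mat, drew the connector about 34 mm forward clear of the lip and lifted it into the six-sided tray. Then I put the carton in the square tray and brought the cartridge from the mat to the round tray.

The last pictures from both cameras show all three upright and let go, with the arm clear. Heights of the tops match samples standing on the tray floors to about 2–3 mm, which is near the depth accuracy.

| Sample | Measured position (mm) | Tray centre (mm) |
|---|---|---|
| Cartridge | (442–443, 280–281) | (443, 282) |
| Carton | (452–453, -308 to -309) | (453, -309) |
| Connector | (609, 113–115) | (608, 113.5) |

- **Bystanders:** the tape roll and elbow match the networks' first readings to within a few mm. The sealant bottle's first reading was of a different part of it, but it looks unmoved in the pictures.
- **Disagreements:** the two cameras differed by 1–2 mm, which is within calibration. The networks also reported look-alikes and a few wrong items, such as the mat as a cartridge and the carton as a tape roll. I rejected these by position and height. No check failed.

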